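# Report a missing spice jar by pointing

## Robot

A 6-joint arm with a two-finger parallel gripper is mounted at the origin on the work surface. World frame = base frame: x ahead of the robot, y to its left, z up, the work surface at z = 0. Lengths are in m, angles in degrees, forces in N, time in s.
With the tool pointing down it reaches from about 0.275 to 0.825 m from the base axis. Payload 5.2 kg.
Tool frame: the origin (TCP) lies between the finger pads, 19 mm behind the fingertips; this is the grasp point; z points along the fingers, y is the line along which they close (so a half turn about z gives the same grasp; the last joint's range is limited). The gripper opens to 93 mm and grips with 3 to 60 N. Pads are 15 mm wide; open, the fingers measure 128 mm over their backs; the gripper's body (75 mm by 188 mm) begins 65 mm behind the grasp point.
Start: joints at [-79.286, 14.817, 87.949, -0, 77.235, -11.62], TCP at [0.209, -0.509, 0.237] pointing down, gripper open.
Joint ranges: [-179.93, 179.93], [-52.35, 119.4], [10.71, 147.94], [-69.91, 249.91], [12.55, 155.21], [-178.61, 178.61]. Speed limits (degrees/s): [147.25, 147.25, 180, 180, 180, 180].

## Interface

Orientations are given as [roll, pitch, yaw] about the fixed x, y, z axes, in that order (R = Rz(yaw) Ry(pitch) Rx(roll)).
In Python, from rig import r gives the robot as it stands.
- The arm moves only by the tool move_arm, never from a script. Its argument "plan" is a list of rows, each a list of 5 numbers: the closure, from 0 (fully open) to 1 (shut), then the shift along the tool's x, y, z in cm, then the turn about the tool's z in rad. In form: [[grip, dx, dy, dz, roll], ...]. A call has 1 to 10 rows; each row shifts and turns the commanded pose from where the row before left it, along the tool's axes as they then stand; what a row does not reach is not made up. A row lasts 1/10 s, in which the tool goes at most 50 mm and 8.59 degrees, less where a joint would pass 70% of its speed; a pose out of reach is approached as far as the arm can. A call is refused whole if a number of a shift passes 5 or a number of a turn 0.15, either way. A call with a gripper value outside its range is refused whole. The fingers move at their own pace and stop on an object; "newtons" is the grip in N (left out, the last holds). Time passes only in rows, so rows that do not move let the fingers close. It gives the time, the measured TCP pose, the force, the opening and the grip force at its end, in the units of the state.
- r.state(): the state, without advancing time (a new reading comes with each control period).
- r.read_camera(name): name is "side" or "top" or "wrist"; returns the picture (400x640x3 uint8, red, green, blue); there is no depth.
- r.camera_model(name): a dict with "K" (3x3 intrinsics, pixels), "camera_from_world" (4x4, takes a point from world to camera coordinates); the wrist camera has in their place "tool_from_camera" (4x4, takes a point from camera to tool coordinates, whose origin is the TCP and whose axes are the flange's). Camera axes: x right, y down, z forward; pixel columns grow to the right and rows downward; lengths in m; the calibration is good to about 2 mm. A picture is of the moment at which its call begins: read the wrist's pose just before it. camera_model takes no time and is no camera call.
- r.job_done(): hands the job in; it is judged then, once.
The state is a dict: "t": time; "q": joint angles; "qvel": joint speeds; "tau": joint torques, N m; "position": TCP position; "orientation": TCP orientation; "ft_force": force on the tool from outside, world axes, zero at the start; "moment": the same for the moment, N m; "finger_gap": finger opening in m; "grasp_force": force on a finger pad.
Only numpy, scipy, OpenCV 4.12 (cv2) and the standard library are available. Lean on these libraries where they do the work, as an engineer would, in place of code of your own. Each camera call takes 0.05 s, during which the arm holds its last target. There are 200 camera calls.

## Task

Show the stock reader which jar is missing from the carton: point down at the middle of the one empty place, then at the cork of the matching squat jar that stands outside, each time keeping the fingertips still for two seconds, no more than about 3 cm above the jar tops, and touching neither carton nor jars. Then press the larger button on the control box fully down to log it, let it spring back and come away. Do not press the smaller button, and leave everything else where it stands.

Things in the scene. Friction and masses are not known exactly. Their poses are not given: they have to be found in the camera images.
- carton: Low open cardboard carton, fixed, 150 (its x) x 220 (its y) mm, walls 28 mm and dividers 25 mm high, both 4 mm thick, parted into 2 x 3 places about 70 mm apart. Five places hold squat jars, one is empty. Origin: centre of underside; z up.
- gap: The empty place in the carton: a white 30 x 30 mm place card on the carton's floor, 4 mm above the table. Origin: centre of the place at floor level. The jars around it rise to 62 mm above the table; it is 45 mm from its centre to the nearest jar.
- spare: The squat jar that stands alone on the table outside the carton: dark round body, diameter 54 mm, black label, cork stopper 42 mm wide, overall height 58 mm, loose. Origin: centre of underside.
- spare_top (a point): Centre of the top of that jar's cork, 58 mm above its underside.
- log (a joint): Travel of the larger push button (38 mm across) on the control box: 0 up, 0.006 m fully down; it springs back. Fully down takes 5 N.
- log_top (a point): Centre of the larger button's top face; it is pressed straight down.
- cancel (a joint): Travel of the smaller push button (20 mm across) on the same box: 0 up, 0.006 m fully down. To be left alone.
- cancel_top (a point): Centre of the smaller button's top face, 84 mm from the larger one.
- panel: Grey control box, fixed to the table, 110 (its x) x 170 (its y) x 40 mm high, with two buttons of the same grey plastic in black housings. Origin: centre of underside.
- stock0: One of five squat jars in the carton, the same as the one outside: diameter 54, height 58 mm, loose, standing on the carton's floor. Origin: centre of underside.
- stock1: One of five squat jars in the carton, the same as the one outside: diameter 54, height 58 mm, loose, standing on the carton's floor. Origin: centre of underside.
- stock2: One of five squat jars in the carton, the same as the one outside: diameter 54, height 58 mm, loose, standing on the carton's floor. Origin: centre of underside.
- stock3: One of five squat jars in the carton, the same as the one outside: diameter 54, height 58 mm, loose, standing on the carton's floor. Origin: centre of underside.
- stock4: One of five squat jars in the carton, the same as the one outside: diameter 54, height 58 mm, loose, standing on the carton's floor. Origin: centre of underside.
- tall_jar: Slim cork-stoppered jar, diameter 48, height 105 mm, loose bystander. Origin: centre of underside.
- square_jar: Square cork-stoppered jar, 46 x 46 mm, height 88 mm, loose bystander. Origin: centre of underside.
- shaker: Round paper tin with a white cap, diameter 60, height 90 mm, loose bystander. Origin: centre of underside.
- tape: Roll of clear tape lying flat, diameter 90, height 24 mm, loose bystander at the far edge. Origin: centre of underside.
- packet: Yellow packet, 50 x 80 mm, height 110 mm, loose bystander at the far right. Origin: centre of underside.
- mill: Turned wooden pepper mill, diameter 52, height 125 mm, loose bystander at the far edge. Origin: centre of underside.
There are look-alikes about, which are no part of the job. What is shaped like the panel but green or turquoise is not meant.

How it is judged:
By the outcome, as a careful person would: the job done as asked, in the order asked, and still so for the second after the job is handed in, with the robot touching nothing.
It also fails if it takes over 58 s, if anything falls off the work surface, if the arm or the gripper's body presses on something with over 40 N, if the wrist force passes 120 N, or if a joint passes its speed limit or range.

## Working session

There is one attempt and no reset: what is moved stays moved. The work goes in short steps, Python scripts to look and compute and a tool call to move; the robot and the scene stay as the last step left them, time stands still between calls to the robot, and variables do not carry over. Pictures are saved under pics/ and viewed, at most 10 in all, crops included, and the job is handed in when it is done.

Besides the shell and the picture viewer there is one more tool, called after "Request:" by a JSON object that holds its "op" and its "data", one argument or row to a line. move_arm: Moves the arm, as the interface text tells. Its arguments: {"type":"object","properties":{"plan":{"type":"array"},"newtons":{"type":"number"}},"required":["plan"]}

```bash
mkdir -p pics; python3 - <<'E'
from rig import r
import cv2
s=r.state();print(s)
for n in("top","side"):
    cv2.imwrite(f"pics/{n}0.png",r.read_camera(n)[:,:,::-1]);print(r.camera_model(n))
print(r.camera_model("wrist"))
E
```

```text
{'t': 0.0, 'q': array([-7.92859092e+01,  1.48587641e+01,  8.80107218e+01, -3.09620305e-04,
        7.72344010e+01, -1.16218309e+01]), 'qvel': array([-0.0150066 , -0.02344687,  0.01115099, -0.04822002, -0.08642754,
       -0.02163436]), 'tau': array([-1.92928339e-03, -4.37313795e+01, -2.84002680e+01,  7.19692558e-02,
        4.13275778e-02, -1.53716451e-04]), 'position': array([ 0.20892282, -0.50822122,  0.23662482]), 'orientation': array([-1.79898182e+02, -2.06324576e-02,  2.23359720e+01]), 'ft_force': array([-0.32791731,  0.23831014,  0.60035355]), 'moment': array([ 0.0273559 , -0.00974401, -0.00458196]), 'grasp_force': 0.0, 'finger_gap': 0.09277824334943044}
{'K': array([[465.90070345,   0.        , 320.22930736],
       [  0.        , 465.90070345, 205.26400198],
       [  0.        ,   0.        ,   1.        ]]), 'camera_from_world': array([[ 0.02817655, -0.9995352 ,  0.01163942, -0.06318548],
       [-0.99571832, -0.0290907 , -0.08774253,  0.52930999],
       [ 0.08804035, -0.0091173 , -0.99607518,  1.17070634],
       [ 0.        ,  0.        ,  0.        ,  1.        ]])}
{'K
[... 247 characters left out ...]
[-0.2959325 ,  0.4444884 , -0.8454904 ,  0.21835844],
       [ 0.44855746, -0.71680732, -0.53383843,  1.00056799],
       [ 0.        ,  0.        ,  0.        ,  1.        ]])}
{'K': array([[335.87882287,   0.        , 326.06110668],
       [  0.        , 335.87882287, 196.70939377],
       [  0.        ,   0.        ,   1.        ]]), 'tool_from_camera': array([[-7.92729216e-04, -9.55709257e-01, -2.94311379e-01,
         8.27080926e-02],
       [ 9.99998812e-01, -1.14671502e-03,  1.03019424e-03,
         1.48939059e-03],
       [-1.32205745e-03, -2.94310213e-01,  9.55709030e-01,
        -1.47458381e-01],
       [ 0.00000000e+00,  0.00000000e+00,  0.00000000e+00,
         1.00000000e+00]])}
```

View pics/top0.png

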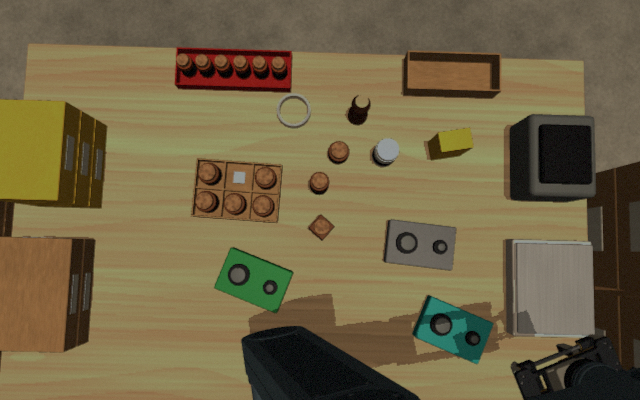

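View pics/side0.png

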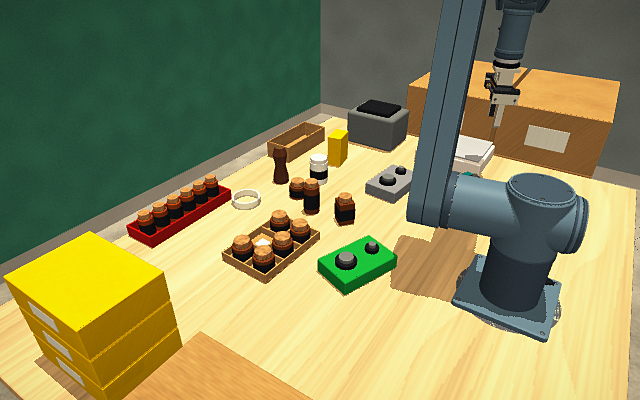

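The top view shows the carton around (237,190) with its white place card at (239,177), and the grey panel at (420,244) with its big button at (407,242) and small one at (440,247). The green and turquoise boxes are look-alikes. Two round corks could be the spare: (339,151) and (319,182). I'll check both in an enlarged crop.

```bash
cat > h.py <<'E'
from rig import r
import numpy as np
def w(n,u,v,z):
    m=r.camera_model(n);T=m["camera_from_world"];R=T[:3,:3]
    d=R.T@np.linalg.inv(m["K"])@[u,v,1];c=-R.T@T[:3,3]
    return c+d*(z-c[2])/d[2]
def p(n,X):
    m=r.camera_model(n);T=m["camera_from_world"];x=m["K"]@(T[:3,:3]@X+T[:3,3]);return x[:2]/x[2]
E
python3 - <<'E'
from h import *
import cv2
a=cv2.imread("pics/top0.png");b=cv2.imread("pics/side0.png")
A=cv2.resize(a[130:280,185:465],None,fx=2.85,fy=2.85,interpolation=2)[:,:798]
B=cv2.resize(b[150:210,260:420],None,fx=2.85,fy=2.85,interpolation=2)
c=np.zeros((A.shape[0]+B.shape[0],798,3),np.uint8);c[:A.shape[0],:A.shape[1]]=A;c[A.shape[0]:,:B.shape[1]]=B
cv2.imwrite("pics/c1.png",c);print(c.shape,A.shape)
for u,v in((339,151),(319,182)):
  for z in(.058,.105):
    X=w("top",u,v,z);print(u,v,z,X.round(3),p("side",X))
for u,v,z in((239,177,.004),(407,242,.05),(440,247,.05)):print(w("top",u,v,z).round(4))
E
```

```text
(599, 798, 3) (428, 798, 3)
339 151 0.058 [ 0.666 -0.091  0.058] [298.6587087  179.77034337]
339 151 0.105 [ 0.656 -0.089  0.105] [300.45396304 167.53504577]
319 182 0.058 [ 0.586 -0.043  0.058] [311.05773033 193.73979091]
319 182 0.105 [ 0.58  -0.043  0.105] [312.7181888  180.57299245]
[0.6006 0.1662 0.004 ]
[ 0.4429 -0.2667  0.05  ]
[ 0.4328 -0.3493  0.05  ]
```

View pics/c1.png

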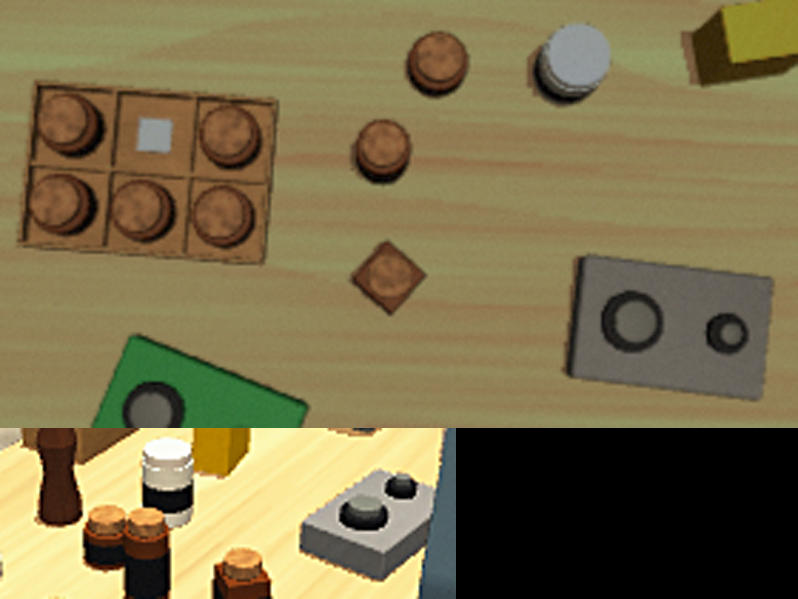

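Side view: the squat jar's top is at (298,181), which matches top cork (339,151) at z = 58 mm (predicted 299,180). The slim jar's top is at (312,181), which matches cork (319,182) at 105 mm. So the spare is the far cork at (339,151). Next I'll refine the points and the button height.

```bash
cat >> h.py <<'E'
G=w("top",239.0,177.4,.004);S=w("top",338.3,150.5,.058)
def rel(P,ztip):
    from scipy.spatial.transform import Rotation as Ro
    s=r.state();R=Ro.from_euler("xyz",s["orientation"],degrees=True).as_matrix()
    return (R.T@(np.array([P[0],P[1],ztip+.019])-s["position"])*100).round(2)
E
python3 - <<'E'
from h import *
for z in(.045,.05,.055,.06):
  L=w("top",407.1,242.6,z);C=w("top",441.5,247.2,z);print(z,L.round(4),p("side",L).round(1),np.linalg.norm(L-C).round(4))
print(G,S,rel(G,.2),rel(S,.2))
E
```

```text
0.045 [ 0.4415 -0.268   0.045 ] [387.9 179.9] 0.0869
0.05 [ 0.4414 -0.267   0.05  ] [388.  178.7] 0.0866
0.055 [ 0.4414 -0.266   0.055 ] [388.  177.5] 0.0862
0.06 [ 0.4413 -0.265   0.06  ] [388.  176.2] 0.0858
[0.59953558 0.1661865  0.004     ] [ 0.66749688 -0.08922191  0.058     ] [ 61.76 -47.54   1.87] [ 58.34 -21.33   1.82]
```

Request:
{"op": "move_arm", "data": {
  "plan": [
    [1,1.5,-1.2,0,0],
    [1,3,-2.4,0,0],
    [1,3,-2.4,0,0],
    [1,3,-2.4,0,0],
    [1,3,-2.4,0,0],
    [1,3,-2.4,0,0],
    [1,3,-2.4,0,0],
    [1,3,-2.4,0,0],
    [1,3,-2.4,0,0],
    [1,3,-2.4,0,0]
  ]
}}

```text
t: 1.1
position: [0.3861, -0.1869, 0.2374]
orientation: [-180.0, -0.0, 22.3]
ft_force: [0.5, -0.7, -0.5]
finger_gap: 0.0176
grasp_force: 0.0
```

Request:
{"op": "move_arm", "data": {
  "plan": [
    [1,3,-2.4,0,0],
    [1,3,-2.4,0,0],
    [1,3,-2.4,0,0],
    [1,3,-2.4,0,0],
    [1,3,-2.4,0,0],
    [1,3,-2.2,0,0],
    [1,3,-2.2,0,0],
    [1,3,-2,0,0],
    [1,2,-1,0,0],
    [1,0,0,0,0]
  ]
}}

```text
t: 2.1
position: [0.553, 0.0916, 0.2369]
orientation: [-179.9, 0.0, 22.5]
ft_force: [0.5, 0.1, 0.7]
finger_gap: 0.0008
grasp_force: 0.0
```

```bash
python3 - <<'E'
from h import *
import cv2
s=r.state();print(s["t"],s["position"],s["orientation"],s["finger_gap"],rel(G,.08))
cv2.imwrite("pics/w1.png",r.read_camera("wrist")[:,:,::-1])
from scipy.spatial.transform import Rotation as Ro
m=r.camera_model("wrist");R=Ro.from_euler("xyz",s["orientation"],degrees=True).as_matrix()
def pw(X):
    T=m["tool_from_camera"];c=T[:3,:3].T@(R.T@(X-s["position"])-T[:3,3]);x=m["K"]@c;return (x[:2]/x[2]).round(1)
print(pw(G),pw(S))
E
```

```text
2.1 [0.55299422 0.09164544 0.23689824] [-1.79939568e+02  3.68411812e-03  2.25294807e+01] 0.0007887911046749725 [ 7.16 -5.09 13.79]
[277.7 104. ] [542. 143.]
```

View pics/w1.png

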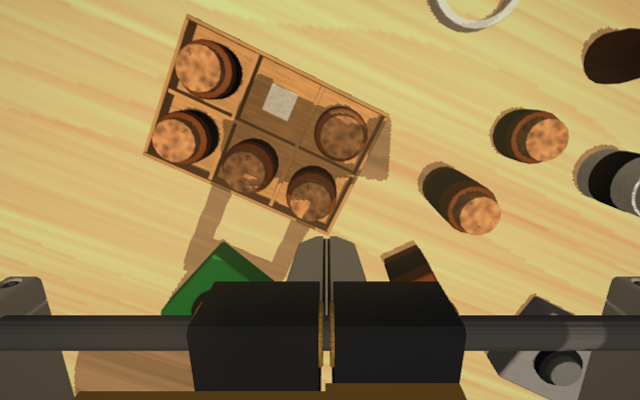

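The wrist view puts the card at (280,101) and the spare cork at (547,137). Both are within about 4 mm of my estimates, so I'm going on.

Request:
{"op": "move_arm", "data": {
  "plan": [
    [1,2.5,-1.7,0,0],
    [1,2.5,-1.7,0,0],
    [1,2.3,-1.6,0,0],
    [1,0,0,2.5,0],
    [1,0,0,3,0],
    [1,0,0,3,0],
    [1,0,0,2.5,0],
    [1,0,0,1.8,0],
    [1,0,0,1,0],
    [1,0,0,0,0]
  ]
}}

```text
t: 3.15
position: [0.5997, 0.1618, 0.0982]
orientation: [-180.0, 0.2, 22.3]
ft_force: [0.5, 0.0, 0.0]
finger_gap: 0.0006
grasp_force: 0.0
```

```bash
python3 - <<'E'
from h import *
import cv2
s=r.state();print(s["t"],s["position"],rel(G,.08),rel(S,.2),p("top",np.r_[s["position"][:2],s["position"][2]-.019]))
a=cv2.resize(r.read_camera("wrist")[:,:,::-1],(400,250));b=cv2.resize(r.read_camera("side")[180:300,200:392,::-1],(400,250))
cv2.imwrite("pics/w2.png",np.hstack([a,b]))
E
```

```text
3.15 [0.59972364 0.16181663 0.0982185 ] [ 0.15 -0.41 -0.08] [ -3.29  25.79 -12.09] [235.81920221 172.86069213]
```

View pics/w2.png

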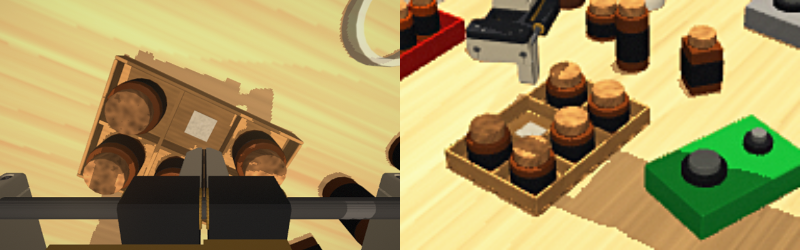

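The fingertips sit above the card and clear of the jars, so I'll make a 4 mm correction and then hold.

Request:
{"op": "move_arm", "data": {
  "plan": [
    [1,0.2,-0.4,0,0],
    [1,0,0,0,0],
    [1,0,0,0,0],
    [1,0,0,0,0],
    [1,0,0,0,0],
    [1,0,0,0,0],
    [1,0,0,0,0],
    [1,0,0,0,0],
    [1,0,0,0,0],
    [1,0,0,0,0]
  ]
}}

```text
t: 4.25
position: [0.6016, 0.1671, 0.0994]
orientation: [-180.0, 0.0, 22.3]
ft_force: [0.0, -0.7, 0.2]
finger_gap: 0.0008
grasp_force: 0.0
```

Request:
{"op": "move_arm", "data": {
  "plan": [
    [1,0,0,0,0],
    [1,0,0,0,0],
    [1,0,0,0,0],
    [1,0,0,0,0],
    [1,0,0,0,0],
    [1,0,0,0,0],
    [1,0,0,0,0],
    [1,0,0,0,0],
    [1,0,0,0,0],
    [1,0,0,0,0]
  ]
}}

```text
t: 5.25
position: [0.6016, 0.1671, 0.0995]
orientation: [180.0, 0.0, 22.3]
ft_force: [-0.6, 0.2, -0.3]
finger_gap: 0.0009
grasp_force: 0.0
```

Request:
{"op": "move_arm", "data": {
  "plan": [
    [1,0,0,0,0],
    [1,0,0,0,0],
    [1,0,0,0,0],
    [1,0,0,0,0],
    [1,0,0,0,0],
    [1,0,0,0,0],
    [1,0,0,0,0],
    [1,0,0,0,0],
    [1,0,0,0,0],
    [1,0,0,0,0]
  ]
}}

```text
t: 6.25
position: [0.6016, 0.1672, 0.0995]
orientation: [-180.0, 0.0, 22.3]
ft_force: [0.9, 0.2, -0.4]
finger_gap: 0.0006
grasp_force: 0.0
```

```bash
python3 - <<'E'
from h import *
s=r.state();print(s["t"],s["position"],rel(G,.08),rel(S,.2),rel(S,.076))
E
```

```text
6.25 [0.6016262  0.16716468 0.09946565] [-0.23  0.01  0.05] [ -3.65  26.22 -11.95] [-3.65 26.22  0.45]
```

The gap hold is done. Now to the spare.

Request:
{"op": "move_arm", "data": {
  "plan": [
    [1,0,0,-1.5,0],
    [1,0,0,-3,0],
    [1,0,0,-3,0],
    [1,0,0,-3,0],
    [1,0,0,-1.5,0],
    [1,-0.3,2.2,0,0],
    [1,-0.4,3,0,0],
    [1,-0.4,3,0,0],
    [1,-0.4,3,0,0],
    [1,-0.4,3,0,0]
  ]
}}

```text
t: 7.25
position: [0.6382, 0.0275, 0.2195]
orientation: [180.0, -0.0, 22.3]
ft_force: [0.6, 0.5, 0.1]
finger_gap: 0.0005
grasp_force: 0.0
```

Request:
{"op": "move_arm", "data": {
  "plan": [
    [1,-0.4,3,0,0],
    [1,-0.4,3,0,0],
    [1,-0.4,3,0,0],
    [1,-0.4,3,0,0],
    [1,0,0,0,0],
    [1,0,0,2,0],
    [1,0,0,2,0],
    [1,0,0,2,0],
    [1,0,0,0,0],
    [1,0,0,0,0]
  ]
}}

```text
t: 8.25
position: [0.6686, -0.0878, 0.1596]
orientation: [-180.0, 0.0, 22.4]
ft_force: [0.8, 0.0, 0.7]
finger_gap: -0.0
grasp_force: 0.0
```

```bash
python3 - <<'E'
from h import *
import cv2
s=r.state();print(s["t"],s["position"],rel(S,.076))
a=cv2.resize(r.read_camera("wrist")[:,:,::-1],(400,250));b=cv2.resize(r.read_camera("side")[120:240,200:392,::-1],(400,250))
cv2.imwrite("pics/w3.png",np.hstack([a,b]))
E
```

```text
8.25 [ 0.66864979 -0.08779267  0.15956621] [-0.16  0.09  6.46]
```

View pics/w3.png

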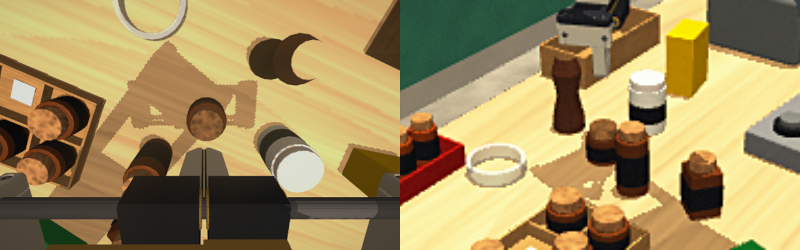

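The fingers are lined up above the squat jar, with its cork at about (207,118) in the half-size wrist view. Descending, then holding.

Request:
{"op": "move_arm", "data": {
  "plan": [
    [1,0,0.1,1.5,0],
    [1,0,0,2,0],
    [1,0,0,1.7,0],
    [1,0,0,0.8,0],
    [1,0,0,0.4,0],
    [1,0,0,0,0],
    [1,0,0,0,0],
    [1,0,0,0,0],
    [1,0,0,0,0],
    [1,0,0,0,0]
  ]
}}

```text
t: 9.35
position: [0.6694, -0.0895, 0.096]
orientation: [180.0, -0.0, 22.3]
ft_force: [-0.2, -1.6, 0.9]
finger_gap: 0.0005
grasp_force: 0.0
```

```bash
python3 - <<'E'
from h import *
import cv2
s=r.state();print(s["t"],s["position"],rel(S,.076))
a=cv2.resize(r.read_camera("wrist")[:,:,::-1],(400,250));b=cv2.resize(r.read_camera("side")[120:240,200:392,::-1],(400,250))
cv2.imwrite("pics/w4.png",np.hstack([a,b]))
E
```

```text
9.35 [ 0.66944399 -0.08949261  0.09599848] [-0.17 -0.1   0.1 ]
```

View pics/w4.png

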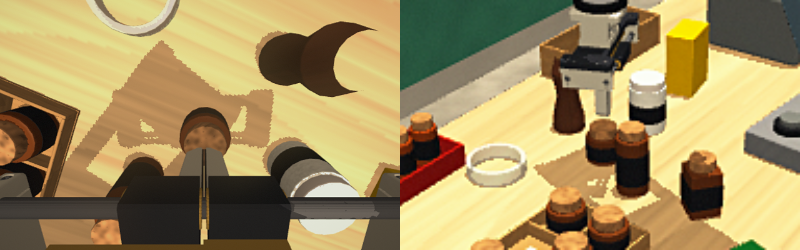

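The tips are still just above the cork, 19 mm clear by calculation. Holding.

Request:
{"op": "move_arm", "data": {
  "plan": [
    [1,0,0,0,0],
    [1,0,0,0,0],
    [1,0,0,0,0],
    [1,0,0,0,0],
    [1,0,0,0,0],
    [1,0,0,0,0],
    [1,0,0,0,0],
    [1,0,0,0,0],
    [1,0,0,0,0],
    [1,0,0,0,0]
  ]
}}

```text
t: 10.45
position: [0.6692, -0.0894, 0.0955]
orientation: [180.0, -0.0, 22.3]
ft_force: [-0.8, -0.1, -0.2]
finger_gap: 0.0004
grasp_force: 0.0
```

Request:
{"op": "move_arm", "data": {
  "plan": [
    [1,0,0,0,0],
    [1,0,0,0,0],
    [1,0,0,0,0],
    [1,0,0,0,0],
    [1,0,0,0,0],
    [1,0,0,0,0],
    [1,0,0,0,0],
    [1,0,0,0,0],
    [1,0,0,0,0],
    [1,0,0,0,0]
  ]
}}

```text
t: 11.45
position: [0.6692, -0.0894, 0.0955]
orientation: [180.0, -0.0, 22.3]
ft_force: [0.3, 0.1, 0.3]
finger_gap: 0.0004
grasp_force: 0.0
```

Request:
{"op": "move_arm", "data": {
  "plan": [
    [1,0,0,0,0],
    [1,0,0,0,0],
    [1,0,0,0,0],
    [1,0,0,-1.5,0],
    [1,0,0,-3,0],
    [1,0,0,-3,0],
    [1,0,0,-3,0],
    [1,0,0,-1.5,0],
    [1,0,0,0,0],
    [1,0,0,0,0]
  ]
}}

```text
t: 12.45
position: [0.6692, -0.0894, 0.2159]
orientation: [180.0, -0.0, 22.3]
ft_force: [0.1, 0.7, 0.8]
finger_gap: 0.0006
grasp_force: 0.0
```

```bash
python3 - <<'E'
from h import *
print(r.state()["t"],rel(w("top",407.1,242.6,.058),.12))
E
```

```text
12.45 [-27.77   7.62   7.68]
```

Request:
{"op": "move_arm", "data": {
  "plan": [
    [1,-1.6,0.4,0,0],
    [1,-3,0.8,0,0],
    [1,-3,0.8,0,0],
    [1,-3,0.8,0,0],
    [1,-3,0.8,0,0],
    [1,-3,0.8,0,0],
    [1,-3,0.8,0,0],
    [1,-3,0.8,0,0],
    [1,-3,0.8,0,0],
    [1,-2,0.8,0,0]
  ]
}}

```text
t: 13.45
position: [0.4404, -0.2647, 0.2139]
orientation: [-179.8, 0.1, 22.3]
ft_force: [0.5, -0.6, 0.1]
finger_gap: 0.0006
grasp_force: 0.0
```

Request:
{"op": "move_arm", "data": {
  "plan": [
    [1,0,0,2,0],
    [1,0,0,3,0],
    [1,0,0,2,0],
    [1,0,0,0.7,0],
    [1,0,0,0,0],
    [1,0,0,0,0]
  ]
}}

```text
t: 14.05
position: [0.443, -0.2647, 0.1388]
orientation: [180.0, -0.0, 22.3]
ft_force: [-0.1, 0.8, 0.2]
finger_gap: 0.0003
grasp_force: 0.0
```

```bash
python3 - <<'E'
from h import *
import cv2
s=r.state();print(s["t"],s["position"],rel(w("top",407.1,242.6,.058),.07))
from scipy.spatial.transform import Rotation as Ro
m=r.camera_model("wrist");R=Ro.from_euler("xyz",s["orientation"],degrees=True).as_matrix()
T=m["tool_from_camera"];X=w("top",407.1,242.6,.058);x=m["K"]@(T[:3,:3].T@(R.T@(X-s["position"])-T[:3,3]));print((x[:2]/x[2]).round(1))
a=cv2.resize(r.read_camera("wrist")[:,:,::-1],(400,250));b=cv2.resize(r.read_camera("side")[110:210,300:460,::-1],(400,250))
cv2.imwrite("pics/w5.png",np.hstack([a,b]))
E
```

```text
14.05 [ 0.44303713 -0.26474334  0.13881368] [-0.18 -0.    4.98]
[323.6 215.5]
```

View pics/w5.png

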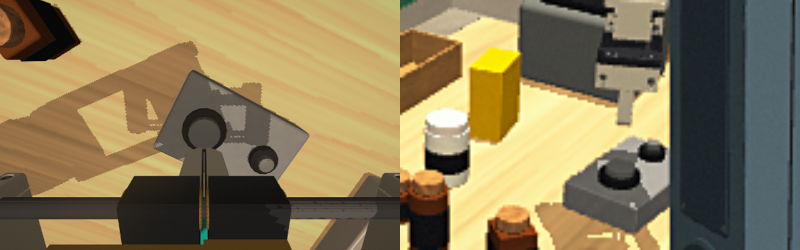

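The tips are over the larger button, whose top is at about (204,130) in the half-size wrist view. The small one, at (263,158), is well clear. Lowering until contact.

Request:
{"op": "move_arm", "data": {
  "plan": [
    [1,0.2,0,1.5,0],
    [1,0,0,2,0],
    [1,0,0,1.3,0],
    [1,0,0,0.5,0],
    [1,0,0,0,0],
    [1,0,0,0,0]
  ]
}}

```text
t: 14.75
position: [0.4452, -0.2643, 0.0864]
orientation: [179.9, -0.0, 22.3]
ft_force: [0.5, 0.3, -0.1]
finger_gap: 0.0005
grasp_force: 0.0
```

Request:
{"op": "move_arm", "data": {
  "plan": [
    [1,0,0,0.2,0],
    [1,0,0,0.2,0],
    [1,0,0,0,0],
    [1,0,0,0,0]
  ]
}}

```text
t: 15.15
position: [0.4446, -0.2638, 0.0815]
orientation: [180.0, -0.0, 22.3]
ft_force: [0.3, 0.3, 0.3]
finger_gap: 0.0003
grasp_force: 0.0
```

Request:
{"op": "move_arm", "data": {
  "plan": [
    [1,0,0,0.2,0],
    [1,0,0,0.1,0],
    [1,0,0,0,0],
    [1,0,0,0,0]
  ]
}}

```text
t: 15.55
position: [0.4448, -0.264, 0.0786]
orientation: [180.0, -0.0, 22.3]
ft_force: [0.1, 0.1, 2.1]
finger_gap: 0.0004
grasp_force: 1.4
```

Request:
{"op": "move_arm", "data": {
  "plan": [
    [1,0,0,0.2,0],
    [1,0,0,0.1,0],
    [1,0,0,0,0],
    [1,0,0,0,0]
  ]
}}

```text
t: 15.95
position: [0.4448, -0.264, 0.0756]
orientation: [180.0, -0.0, 22.3]
ft_force: [-0.3, 0.6, 4.0]
finger_gap: 0.0007
grasp_force: 2.2
```

Request:
{"op": "move_arm", "data": {
  "plan": [
    [1,0,0,0.15,0],
    [1,0,0,0.15,0],
    [1,0,0,0,0],
    [1,0,0,0,0]
  ]
}}

```text
t: 16.35
position: [0.4449, -0.264, 0.0747]
orientation: [179.9, -0.0, 22.4]
ft_force: [-3.9, 4.2, 23.5]
finger_gap: -0.0
grasp_force: 11.7
```

The force jumped to 23.5 N with the tips no longer sinking, so the button is at its stop. Coming away.

Request:
{"op": "move_arm", "data": {
  "plan": [
    [1,0,0,-0.5,0],
    [1,0,0,-1,0],
    [1,0,0,-2,0],
    [1,0,0,-3,0],
    [1,0,0,-3,0],
    [1,0,0,-2,0],
    [1,0,0,-1,0],
    [1,0,0,0,0],
    [1,0,0,0,0],
    [1,0,0,0,0]
  ]
}}

```text
t: 17.35
position: [0.4439, -0.2632, 0.1959]
orientation: [-179.8, 0.1, 22.3]
ft_force: [0.7, 0.3, -1.1]
finger_gap: 0.0006
grasp_force: 0.0
```

```bash
python3 - <<'E'
from h import *
import cv2
s=r.state();print(s["t"],s["position"],s["ft_force"])
cv2.imwrite("pics/e.png",r.read_camera("side")[:,:,::-1])
E
```

```text
17.35 [ 0.4439118  -0.26323204  0.1959297 ] [ 0.67164113  0.3434373  -1.10380298]
```

View pics/e.png

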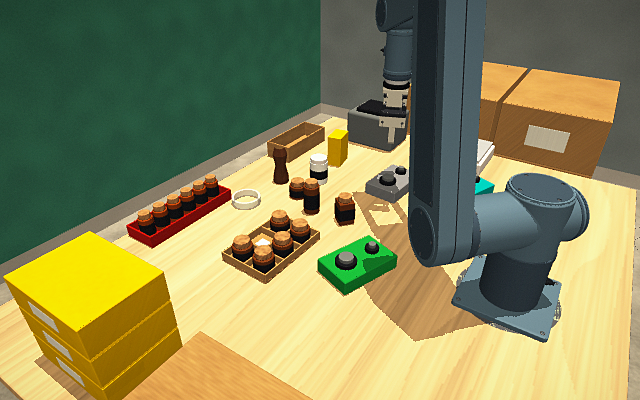

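Everything stands where it was: spare at (297,187), slim jar at (311,195), carton at (271,248). The button at (388,178) is up and the gripper is clear of it.

```bash
python3 -c "
from rig import r
print(r.job_done())"
```

```text
the job is handed in; nothing more can be done
None
```

The job is handed in at about 17 s: I pointed at the empty place and then the spare jar's cork for over two seconds each, pressed the larger button to its stop and came away, and nothing else had moved in the last picture.

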